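Blow out a blind spacer and hold it hole-up

TASK

On the blow-off stand, turn the valve handle to half open (45 degrees, its narrow nose over the long middle mark). Then pick up the square aluminium spacer and find by feel which of its two ends has the blind hole: try the ends on the stand's level blow tubes (a closed end butts against the tube's tip, the hole slides on) and slide the hole over a tube as far as it goes, so that its chips are blown out. Draw it off again and finish while holding the spacer still in the gripper, hole facing straight up, about 20 cm above the bench; leave the valve half open and the other things where they are.

Things in the scene. Friction and masses are not known exactly. Their poses are not given: they have to be found in the camera images.
- spacer: loose square spacer of plain aluminium, 32 x 32 mm in section and 52 mm long, 110 g, lying on one of its long sides on the bench at any yaw. Origin at its centre, 16 mm above the bench; its own x axis runs along its length. A round blind hole, 18 mm wide and 30 mm deep, is centred in ONE of the two 32 x 32 mm end faces, the other end is closed; which end it is must be found by feel (or seen). Grasp it across two long sides, 32 mm
- stand: blow-off stand, fixed to the bench: 90 x 90 x 8 mm base plate, grey 34 x 34 mm column up to z = 72 mm, on it an aluminium disc of 68 mm diameter up to z = 77 mm with three raised marks at the rim (0, 45 and 90 degrees; the middle one, 45, is the longest). Origin under the column's axis, on the bench; z up; two thin level steel blow tubes stick out of the column along its +y and -y. A short brass port at its +x side
- tube_left (a point): round tip of the blow tube on the stand's +y side, 65 mm from the column's axis, 55 mm above the bench; the tube is 10 mm thick and lies along the stand's y axis; 41 mm of it stick out of the brass nut at its root. Axes as those of the stand
- tube_right (a point): the same on the stand's -y side
- valve_handle (a joint): opening angle of the valve handle about the vertical axis of the column, in rad: 0 shut (nose points to the stand's -x), grows counter-clockwise seen from above, 0.785 half open (nose over the long middle mark, between the stand's -x and -y), 1.571 fully open (nose to the stand's -y); stops at 0 and 1.571; it stays where it is left and takes about 0.1 N m to turn
- handle_grip (a point): point on the valve axis in the middle of the black bar of the handle, 93 mm above the bench: the bar is 46 mm long, 10 mm thick and 18 mm high (z = 84 to 102 mm); this point's x axis lies along the bar, pointing away from the narrow nose; pinch the bar across its 10 mm and turn, or push one end
- black_tape: roll of black tape lying flat, 67 mm diameter, 19 mm high, bystander; origin under its centre
- clear_tape: roll of tape lying flat, 55 mm diameter, 18 mm high, bystander; origin under its centre
- power_bank: black power bank, 50 x 100 x 16 mm, bystander; origin under its centre
- parts_carton: small brown carton, 60 x 86 x 45 mm, bystander; origin under its centre
- lens_cleaner: upright pump bottle, 47 mm diameter, 136 mm high, bystander; origin under its centre
Not all that is in view belongs to the job. There is more than one size of the stand; the job needs the larger.

How it is judged (in metres and radians):
On the way, in this order (a step that is already met when the one before it is completed fails the run):
1. the valve handle stands half open, 45 degrees within 7, and the fingers have let go of it (value of joint valve_handle between 0.665 and 0.905 rad and contact force between the fingers and stand below 0.1 N), for 0.2 s.
2. the spacer's hole sits at least 14 mm over one of the blow tubes, valve half open (value of joint valve_handle between 0.665 and 0.905 rad and x of spacer in the frame of stand between -0.01 and 0.01 m and z of spacer in the frame of stand between 0.045 and 0.065 m and angle between the x axis of spacer and the y axis of stand, either way round below 0.25 rad and (y of spacer in the frame of stand between 0.045 and 0.077 m or y of spacer in the frame of stand between -0.077 and -0.045 m)), for 0.1 s.
At the end, for the whole second after the job is handed in: The gripper holds the spacer still (slower than 0.03 m/s), its hole facing up within 17 degrees, its centre more than 12 cm above the bench, off the stand; the valve handle is still at 45 degrees within 7 (value of joint valve_handle between 0.665 and 0.905 rad and angle between spacer's own x axis and vertical below 0.3 rad and height (world z) of spacer above 0.12 m and contact force between the fingers and spacer above 1 N and contact force between spacer and stand below 0.1 N and linear speed of spacer below 0.03 m/s and angular speed of spacer below 0.2 rad/s); the arm keeps its last pose, push and grip.
It fails at once if a bystander is moved by more than 3 cm (distance of any of black_tape, clear_tape, power_bank, parts_carton, lens_cleaner from where it was at the start of the episode above 0.03 m).
It also fails if it takes over 67 s, if anything falls off the work surface, if the arm or the gripper's body presses on something with over 40 N, if the wrist force passes 120 N, or if a joint passes its speed limit or range.

ROBOT

A 6-joint arm with a two-finger parallel gripper is mounted at the origin on a cart in front of the work surface, level with it; the furniture and walls round the work are solid. World frame = base frame: x ahead of the robot, y to its left, z up, the work surface at z = 0. Lengths are in mm, angles in rad, forces in N, time in s.
With the tool pointing down it reaches from about 350 to 875 mm from the base axis. Payload 4.2 kg.
Tool frame: the origin (TCP) lies on the mounting face of the last link; the fingertips stand 173 mm ahead of it and the grasp point (between the pads) lies grip_point_offset ahead of it (grip_point_offset is the distance from the TCP to the grasp point, in mm); z points along the fingers, y is the line along which they close (so a half turn about z gives the same grasp; the last joint's range is limited). The gripper opens to 85 mm and grips with 20 to 120 N. Pads are 22 mm wide; open, the fingers measure 114 mm over their backs; the gripper's body (76 mm by 85 mm) begins 54 mm behind the grasp point. The pads swing forward as they close: fully open they stand 13 mm farther back than shut.
Start: joints at [1.489, 0.385, 0.008, 0, -1.194, -0.259], TCP at [208.868, 589.045, 404.712] pointing down, gripper open.
Joint ranges: [-3.14, 3.14], [-1.21, 2.06], [-1.07, 1.41], [-3.16, 2.05], [-2.99, -0.16], [-3.1, 3.1]. Speed limits (rad/s): [2.79, 2.79, 3.14, 3.14, 3.14, 3.14].

INTERFACE

Orientations are given as a unit quaternion [x, y, z, w].
In Python, from bench import read_state, get_image, job_done, recognise, place_of, grip_point_offset gives the robot as it stands. The module is installed in compiled form; this text tells all that it offers.
- The arm moves only by the tool carry_out, never from a script. Its arguments are lists of equal length, an entry for each row: "slide": the shift along the tool's x, y, z in m, a list of three; "roll": the turn about the tool's z in degrees; "claw": the finger opening in m, from 0 to 0.0854. A call has 1 to 8 rows; each row is the pose to reach, as a shift and turn from the pose commanded when the call began, along the tool's axes at that moment; what a row does not reach only later rows make up. A row lasts 1/8 s, in which the tool goes at most 62.5 mm and 10.7 degrees, less where a joint would pass 70% of its speed; a pose out of reach is approached as far as the arm can. A call with a gripper value outside its range is refused whole. The fingers move at their own pace and stop on an object; the grip force is fixed at half the most. Time passes only in rows, so rows that repeat a pose let the fingers close. It gives the time, the measured TCP pose, the force, the opening and the grip force at its end, in the units of the state.
- read_state(): the state, without advancing time (a new reading comes with each control period).
- get_image(name): name is "scene" or "top"; returns a dict with "img" (384x512x3 uint8, red, green, blue), "z_map" (384x512 float32, mm along the optical axis (not along the pixel's ray), 0 where there is no reading), "mtx" (3x3 intrinsics, pixels), "world_from_camera" (4x4, takes a point from camera to world coordinates). Camera axes: x right, y up, looking along -z (the intrinsics and any distortion apply to the point x, -y, -z); pixel columns grow to the right and rows downward; lengths in mm; the calibration is good to about 2 mm. A picture is of the moment at which its call begins.
- job_done(): hands the job in; it is judged then, once.
Trained networks look in a picture, given as the dict that the camera call returned (one of the last four; its "shot" number tells which), for a name from the list of things; names that differ only in an ending like _2 or _b are one class to them, and where a whole thing is asked for, a point or a joint stands for the part that bears it (a point fixed in the world has none). Each returns a list of dicts, best first, with "conf" (0 to 1); they miss things now and then, are a little off and sometimes report something else, mostly with a low value. They report only what shows in the picture. A call takes as long as a camera call. They do not tell look-alikes from the thing itself.
- recognise(picture, thing): "at" ([column, row] in pixels, amid what is visible of it).
- place_of(picture, thing): "at" ([column, row] in pixels: a listed point, or the origin of a listed thing).
The state is a dict: "clock": time; "joints": joint angles; "joint_vel": joint speeds; "joint_efforts": joint torques, N m; "position": TCP position; "ee_rot": TCP orientation; "contact_force": force on the tool from outside, world axes, zero at the start; "wrist_torque": the same for the moment, N m; "gripper_width": finger opening in mm; "grasp_force": force on a finger pad.
Only numpy, scipy, OpenCV 4.12 (cv2) and the standard library are available. Lean on these libraries where they do the work, as an engineer would, in place of code of your own. Each camera call takes 0.05 s, during which the arm holds its last target. There are 200 camera calls.

## Working session

There is one attempt and no reset: what is moved stays moved. The work goes in short steps, Python scripts to look and compute and a tool call to move; the robot and the scene stay as the last step left them, time stands still between calls to the robot, and variables do not carry over. Pictures are saved under pics/ and viewed, at most 10 in all, crops included, and the job is handed in when it is done.

Besides the shell and the picture viewer there is one more tool, called by a JSON object that holds its "api" and its "payload". carry_out: Moves the arm, as the interface text tells. Its arguments: {"type":"object","properties":{"slide":{"type":"array"},"roll":{"type":"array"},"claw":{"type":"array"}},"required":["slide","roll","claw"]}

```bash
mkdir -p pics; cat > h.py <<'E'
import numpy as np, cv2
from bench import *
from scipy.spatial.transform import Rotation as R
def world(p,c,r,z=None):
    K=np.array(p["mtx"]);T=np.array(p["world_from_camera"])
    d=np.array([(c-K[0,2])/K[0,0],-(r-K[1,2])/K[1,1],-1.])
    if z is None:
        return (T@np.append(d*p["z_map"][int(round(r)),int(round(c))],1))[:3]
    w=T[:3,:3]@d; return T[:3,3]+w*(z-T[2,3])/w[2]
def cloud(p):
    K=np.array(p["mtx"]);T=np.array(p["world_from_camera"]);z=p["z_map"]
    r,c=np.mgrid[:384,:512]
    P=np.stack([(c-K[0,2])/K[0,0]*z,-(r-K[1,2])/K[1,1]*z,-z],-1)
    return P@T[:3,:3].T+T[:3,3]
def save(p,n,box=None,s=1):
    im=p["img"][:,:,::-1]
    if box: im=im[box[1]:box[3],box[0]:box[2]]
    cv2.imwrite("pics/"+n,cv2.resize(im,None,fx=s,fy=s,interpolation=cv2.INTER_CUBIC))
E
python3 - <<'E'
from h import *
np.set_printoptions(precision=1,suppress=True)
print(read_state(),grip_point_offset)
H=dict(spacer=16,stand=0,tube_left=55,tube_right=55,handle_grip=93,black_tape=0,clear_tape=0,power_bank=0,parts_carton=0,lens_cleaner=0)
ims=[]
for n in("scene","top"):
    p=get_image(n);ims.append(p["img"]);print(n,np.array(p["world_from_camera"])[:3,3])
    for t,z in H.items():
        print(t,[(d["at"],round(d["conf"],2),world(p,*d["at"],z)) for d in place_of(p,t)[:4]])
for i,im in enumerate(ims): cv2.imwrite(f"pics/a{i}.png",cv2.resize(im[:,:,::-1],None,fx=1.5,fy=1.5))
E
```

```text
{'clock': 0.0, 'joints': array([ 1.5,  0.4,  0. , -0. , -1.2, -0.3]), 'joint_vel': array([-0., -0.,  0.,  0., -0., -0.]), 'joint_efforts': array([  0. , -39.2,  18.8,   4.2,  -0. ,  -0. ]), 'position': array([208.8, 588.9, 403.6]), 'ee_rot': array([ 1. , -0.2, -0. ,  0. ]), 'contact_force': array([-0.7,  0.1,  0.9]), 'wrist_torque': array([0., 0., 0.]), 'grasp_force': 0.0, 'gripper_width': 85.58732697192869} 154.70000000000002
scene [ 139.4 -591.5  720.6]
spacer [([207.7, 172.1], 0.68, array([459.4, 327.6,  16. ]))]
stand [([338.4, 239.0], 0.87, array([ 658.1, -115.9,    0. ])), ([287.4, 206.5], 0.62, array([608.6,  65.9,   0. ]))]
tube_left [([336.9, 220.8], 0.81, array([657.5, -98.3,  55. ])), ([273.3, 183.8], 0.59, array([591.7, 123.6,  55. ]))]
tube_right [([352.0, 245.7], 0.79, array([ 633.6, -186.7,   55. ])), ([301.0, 208.3], 0.63, array([601.9,  -9.3,  55. ]))]
handle_grip [([346.2, 223.3], 0.53, array([ 642.7, -145.1,   93. ])), ([291.0, 182.5], 0.44, array([613.5,  62.9,  93. ])), ([270.5, 182.3], 0.36, array([562.4,  92.7,  93. ]))]
black_tape [([263.6, 175.1], 0.66, array
[... 667 characters left out ...]
,  55. ])), ([259.3, 171.9], 0.79, array([604., 117.,  55.])), ([278.6, 178.2], 0.19, array([585.1,  64.2,  55. ]))]
tube_right [([305.5, 171.1], 0.69, array([603. , -10.8,  55. ])), ([365.5, 153.5], 0.65, array([ 648.1, -179.4,   55. ]))]
handle_grip [([281.8, 173.3], 0.61, array([593.1,  57.5,  93. ])), ([347.3, 151.0], 0.41, array([ 649. , -120.2,   93. ]))]
black_tape [([216.4, 167.4], 0.88, array([628.5, 240.5,   0. ]))]
clear_tape [([252.7, 240.8], 0.58, array([414. , 140.4,   0. ]))]
power_bank [([175.7, 297.8], 0.75, array([260. , 361.3,   0. ]))]
parts_carton [([332.9, 114.3], 0.89, array([ 777.7, -104.8,    0. ]))]
lens_cleaner [([282.4, 113.3], 0.72, array([784.4,  43.7,   0. ]))]
```

```bash
python3 - <<'E'
from h import *
p=get_image("scene");q=get_image("top")
import pickle;pickle.dump((p,q),open("first.pkl","wb"))
save(p,"s.png",(120,100,420,300),2.6);save(q,"t.png",(140,80,400,275),3)
E
```

```text
(no output)
```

View pics/s.png

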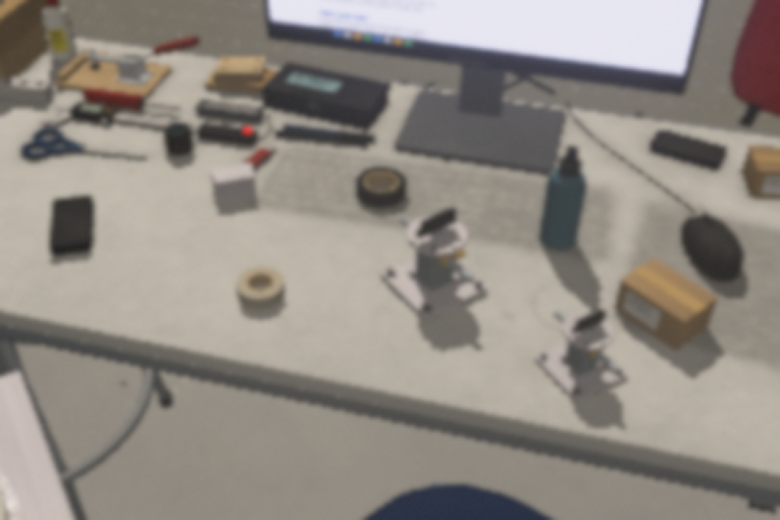

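View pics/t.png

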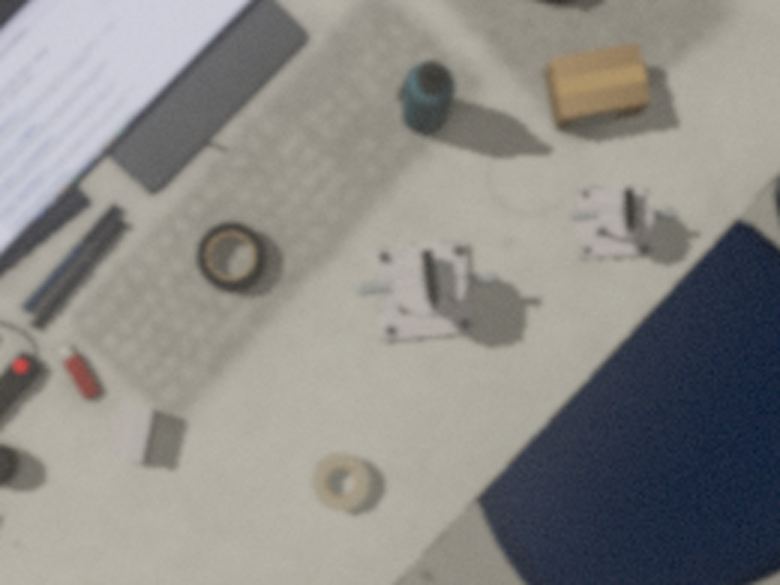

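The larger stand is at crop pixel (425,295) in the top view, its tubes lying left-right. The spacer is at (150,435), and the smaller look-alike stand is at (618,222). Next I'll measure with the depth data.

```bash
python3 - <<'E'
from h import *
import pickle
np.set_printoptions(precision=1,suppress=True)
for nm,p in zip(("scene","top"),pickle.load(open("first.pkl","rb"))):
    C=cloud(p).reshape(-1,3)
    def sel(c,r,a,b):
        m=(np.hypot(C[:,0]-c[0],C[:,1]-c[1])<r)&(C[:,2]>a)&(C[:,2]<b);return C[m]
    def info(n,P):
        if len(P)<5: print(n,len(P));return
        (c,s,a)=cv2.minAreaRect(P[:,:2].astype(np.float32))
        m=P[:,:2].mean(0);w,v=np.linalg.eigh(np.cov(P[:,:2].T));d=v[:,1]
        print(nm,n,len(P),"mean",P.mean(0),"rect",np.array(c),np.array(s),a,"pca yaw",np.degrees(np.arctan2(d[1],d[0])),np.sqrt(w))
    info("spacer top",sel((465,332),45,26,40)); info("spacer all",sel((465,332),45,8,40))
    info("handle",sel((597,60),45,86,112)); info("disc",sel((597,60),50,70,82)); info("plate",sel((597,60),75,4,14))
    info("tubes",np.vstack([sel((600,120),30,45,66),sel((600,-5),30,45,66)]))
    info("table",sel((500,200),60,-20,20))
E
```

```text
scene spacer top 116 mean [468.4 330.   32.6] rect [469.1 331.9] [35.2 51.9] 77.35257720947266 pca yaw 165.2826725247924 [10.7 15.5]
scene spacer all 188 mean [467.2 326.   26.7] rect [469.1 331.8] [35.2 52. ] 77.08345794677734 pca yaw 162.98817110975313 [10.3 15.6]
scene handle 100 mean [595.7  52.   97.2] rect [595.8  52.8] [51.  11.8] 7.199036598205566 pca yaw -175.82659555089927 [ 2.8 14.8]
scene disc 206 mean [594.2  46.   78.2] rect [595.6  52.2] [61.3 66.1] 38.37575149536133 pca yaw 154.35067160345645 [15.7 18.9]
scene plate 434 mean [586.   43.3   9. ] rect [591.2  56.9] [120.2 125.6] 24.221750259399414 pca yaw 132.94386118402704 [21.4 31.7]
scene tubes 50 mean [598.2  31.7  59.1] rect [596.8  53.3] [  8.9 125.8] 4.1546454429626465 pca yaw 93.57548903234301 [ 2.2 45.5]
scene table 715 mean [499.3 198.6   1.5] rect [500. 200.] [115.3 119. ] 32.2757682800293 pca yaw 108.52890743162723 [29.9 30.2]
top spacer top 223 mean [466.9 331.5  32. ] rect [466.7 331.6] [32.7 52. ] 76.25426483154297 pca yaw 167.7321941993369 [ 9.6 15.1]
top spacer all 241 mean [466.5 330.4  30.8] rect [466.8 331.7] [32.8 51.9] 76.75202178955078 pca yaw 168.47611271633147 [10.1 15.1]
top handle 81 mean [595.5  53.9 100.2] rect [594.3  52.5] [50.6 13.6] 1.4461287260055542 pca yaw -173.89178348578818 [ 3.2 14.2]
top disc 396 mean [595.3  53.7  77.1] rect [596.2  53.3] [66.  65.6] 40.85555648803711 pca yaw 96.85678544412845 [17.5 18.7]
top plate 473 mean [587.2  58.8   7.8] rect [597.2  61.8] [132.1 145.2] 31.865184783935547 pca yaw 57.94757783340463 [30.8 33.4]
top tubes 72 mean [596.   52.4  58.8] rect [596.2  54.6] [  9.6 127.3] 3.508117437362671 pca yaw 93.53305387250144 [ 2.9 50.9]
top table 1362 mean [499.8 199.9  -0.1] rect [500.8 200.4] [118.  117.8] 43.86494064331055 pca yaw 155.4935705723993 [30.  30.1]
```

```bash
cat >> h.py <<'E'
np.set_printoptions(precision=1,suppress=True)
def yaw(q): x=R.from_quat(q).as_matrix()[:,0]; return np.degrees(np.arctan2(x[1],x[0]))
def plan(x,y,z,a,s=None):
    "slide (m) and roll (deg) to bring the TCP to x,y,z (mm), tool x at yaw a"
    s=s or read_state(); M=R.from_quat(s["ee_rot"]).as_matrix()
    d=M.T@(np.array([x,y,z])-s["position"]); r=-(a-yaw(s["ee_rot"]))
    r=(r+90)%180-90
    print("yaw",round(yaw(s["ee_rot"]),2),"slide",np.round(d/1000,4),"roll",round(r,1),"j6",s["joints"][5].round(2),"z axis",M[:,2].round(3))
E
python3 -c "
from h import *
plan(596,53.5,330,5);plan(596,53.5,258,5)"
```

```text
yaw -19.53 slide [0.5 0.4 0.1] roll -24.5 j6 -0.26 z axis [ 0. -0. -1.]
yaw -19.53 slide [0.5 0.4 0.1] roll -24.5 j6 -0.26 z axis [ 0. -0. -1.]
```

```bash
sed -i 's|np.round(d/1000,4),|[round(float(v)/1000,4) for v in d],|' h.py
python3 -c "
from h import *
plan(596,53.5,330,5);plan(596,53.5,258,5)"
```

```text
yaw -19.53 slide [0.5439, 0.3753, 0.0747] roll -24.5 j6 -0.26 z axis [ 0. -0. -1.]
yaw -19.53 slide [0.5439, 0.3753, 0.1467] roll -24.5 j6 -0.26 z axis [ 0. -0. -1.]
```

{"api": "carry_out", "payload": {"slide": [[0.544, 0.375, 0.075], [0.544, 0.375, 0.075], [0.544, 0.375, 0.075], [0.544, 0.375, 0.075], [0.544, 0.375, 0.075], [0.544, 0.375, 0.075], [0.544, 0.375, 0.075], [0.544, 0.375, 0.075]], "roll": [-24.5, -24.5, -24.5, -24.5, -24.5, -24.5, -24.5, -24.5], "claw": [0.05, 0.05, 0.05, 0.05, 0.05, 0.05, 0.05, 0.05]}}

```text
clock: 2.2
position: [501.1, 184.9, 348.5]
ee_rot: [0.999, 0.044, 0.001, -0.0]
contact_force: [0.7, 0.9, 0.4]
gripper_width: 50.2
grasp_force: 0.0
```

```bash
python3 -c "
from h import *
plan(596,53.5,330,5);plan(596,53.5,258,5)"
```

```text
yaw 5.0 slide [0.0831, 0.1392, 0.0186] roll -0.0 j6 1.0 z axis [ 0.  0. -1.]
yaw 5.0 slide [0.083, 0.1392, 0.0906] roll -0.0 j6 1.0 z axis [ 0.  0. -1.]
```

{"api": "carry_out", "payload": {"slide": [[0.083, 0.139, 0.019], [0.083, 0.139, 0.019], [0.083, 0.139, 0.019], [0.083, 0.139, 0.019], [0.083, 0.139, 0.019]], "roll": [0, 0, 0, 0, 0], "claw": [0.05, 0.05, 0.05, 0.05, 0.05]}}

```text
clock: 2.82
position: [594.7, 55.4, 329.2]
ee_rot: [0.999, 0.043, -0.0, -0.0]
contact_force: [-0.1, 0.5, 0.1]
gripper_width: 50.2
grasp_force: 0.0
```

```bash
python3 -c "
from h import *
plan(596,53.5,330,5);plan(596,53.5,258,5)"
```

```text
yaw 4.96 slide [0.0011, 0.002, -0.0008] roll -0.0 j6 1.29 z axis [-0.  0. -1.]
yaw 4.96 slide [0.0011, 0.002, 0.0712] roll -0.0 j6 1.29 z axis [-0.  0. -1.]
```

{"api": "carry_out", "payload": {"slide": [[0.001, 0.002, 0.036], [0.001, 0.002, 0.071], [0.001, 0.002, 0.071], [0.001, 0.002, 0.071], [0.001, 0.002, 0.071], [0.001, 0.002, 0.071], [0.001, 0.002, 0.071], [0.001, 0.002, 0.071]], "roll": [0, 0, 0, 0, 0, 0, 0, 0], "claw": [0.05, 0.05, 0.05, 0.0, 0.0, 0.0, 0.0, 0.0]}}

```text
clock: 3.82
position: [596.4, 55.2, 260.6]
ee_rot: [0.999, 0.044, 0.002, -0.002]
contact_force: [-2.3, 7.4, 4.6]
gripper_width: 8.2
grasp_force: 59.9
```

{"api": "carry_out", "payload": {"slide": [[0, 0, 0], [0, 0, 0], [0, 0, 0], [0, 0, 0], [0, 0, 0], [0, 0, 0], [0, 0, 0]], "roll": [-8, -16, -24, -32, -39, -43.5, -43.5], "claw": [0, 0, 0, 0, 0, 0, 0]}}

```text
clock: 4.7
position: [596.3, 55.4, 260.6]
ee_rot: [0.912, 0.411, 0.003, -0.001]
contact_force: [-4.0, 7.6, 4.3]
gripper_width: 8.2
grasp_force: 59.9
```

```bash
python3 -c "
from h import *
plan(596,53.5,258,48.5);s=read_state();print(s['gripper_width'],s['contact_force'])"
```

```text
yaw 48.56 slide [-0.0016, 0.001, 0.0026] roll 0.1 j6 2.06 z axis [ 0.  0. -1.]
8.214546222723076 [-4.   7.6  4.3]
```

{"api": "carry_out", "payload": {"slide": [[0, 0, 0], [0, 0, 0], [0, 0, 0], [0, 0, -0.04], [0, 0, -0.1], [0, 0, -0.15], [0, 0, -0.15], [0, 0, -0.15]], "roll": [0, 0, 0, 0, 0, 0, 0, 0], "claw": [0.03, 0.04, 0.05, 0.06, 0.07, 0.07, 0.07, 0.07]}}

```text
clock: 5.7
position: [595.7, 53.1, 407.8]
ee_rot: [0.912, 0.41, -0.0, -0.0]
contact_force: [0.5, -0.4, 0.0]
gripper_width: 70.3
grasp_force: 0.0
```

```bash
python3 - <<'E'
from h import *
plan(467.5,331.7,300,166.7)
for n in("top","scene"):
    p=get_image(n)
    C=cloud(p).reshape(-1,3)
    m=(np.hypot(C[:,0]-597,C[:,1]-54)<45)&(C[:,2]>86)&(C[:,2]<112);P=C[m]
    if len(P)>5:
        w,v=np.linalg.eigh(np.cov(P[:,:2].T));d=v[:,1];print(n,len(P),P.mean(0),np.degrees(np.arctan2(d[1],d[0])),cv2.minAreaRect(P[:,:2].astype(np.float32)))
    if n=="scene": save(p,"s2.png",(220,120,400,270),4)
E
```

```text
yaw 48.44 slide [0.1235, -0.2806, 0.108] roll 61.7 j6 2.06 z axis [-0.  0. -1.]
top 19 [583.   40.1  98.4] 63.12996824788059 ((581.7396240234375, 40.98719787597656), (13.661300659179688, 11.954200744628906), 18.872400283813477)
scene 60 [595.   49.5  99.4] 47.38955309335043 ((597.59130859375, 52.22722625732422), (52.51856994628906, 10.908121109008789), 49.199462890625)
```

View pics/s2.png

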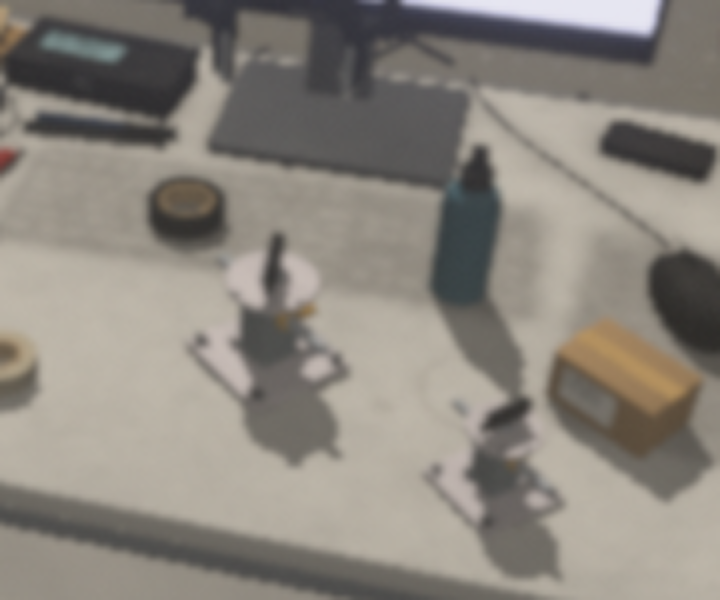

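{"api": "carry_out", "payload": {"slide": [[0.124, -0.281, 0.108], [0.124, -0.281, 0.108], [0.124, -0.281, 0.108], [0.124, -0.281, 0.108], [0.124, -0.281, 0.108], [0.124, -0.281, 0.108], [0.124, -0.281, 0.108], [0.124, -0.281, 0.108]], "roll": [61.7, 61.7, 61.7, 61.7, 61.7, 61.7, 61.7, 61.7], "claw": [0.07, 0.07, 0.07, 0.07, 0.07, 0.07, 0.07, 0.07]}}

```text
clock: 6.8
position: [468.0, 332.1, 299.6]
ee_rot: [0.993, -0.114, -0.0, 0.001]
contact_force: [-0.0, 0.3, -0.3]
gripper_width: 70.0
grasp_force: 0.0
```

```bash
python3 -c "
from h import *
plan(467.5,331.7,178,166.7)"
```

```text
yaw -13.14 slide [-0.0003, 0.0003, 0.1216] roll 0.2 j6 0.44 z axis [-0. -0. -1.]
```

{"api": "carry_out", "payload": {"slide": [[0, 0, 0.05], [0, 0, 0.09], [0, 0, 0.121], [0, 0, 0.121], [0, 0, 0.121], [0, 0, 0.121], [0, 0, 0.121], [0, 0, 0.121]], "roll": [0, 0, 0, 0, 0, 0, 0, 0], "claw": [0.07, 0.07, 0.07, 0.07, 0.0, 0.0, 0.0, 0.0]}}

```text
clock: 7.8
position: [468.5, 333.1, 181.4]
ee_rot: [0.993, -0.115, 0.001, -0.001]
contact_force: [0.3, 0.2, 6.7]
gripper_width: 30.9
grasp_force: 60.6
```

{"api": "carry_out", "payload": {"slide": [[0, 0, 0], [0, 0, -0.04], [0, 0, -0.1], [0, 0, -0.1], [0, 0, -0.1]], "roll": [0, 0, 0, 0, 0], "claw": [0, 0, 0, 0, 0]}}

```text
clock: 8.43
position: [467.3, 332.0, 279.2]
ee_rot: [0.993, -0.115, -0.0, -0.0]
contact_force: [-1.0, -0.4, -2.1]
gripper_width: 30.6
grasp_force: 60.0
```

```bash
python3 - <<'E'
from h import *
plan(595,190,300,-86.5)
p=get_image("scene");C=cloud(p).reshape(-1,3)
s=read_state();x,y,z=s["position"];print(s["gripper_width"],s["position"],s["contact_force"])
for n in ("scene","top"):
    p=get_image(n);C=cloud(p)
    K=np.array(p["mtx"]);T=np.array(p["world_from_camera"])
    c=np.linalg.inv(T)@np.array([x,y,z-160,1]);u=K@(c[:3]*[1,-1,-1]);print(n,u[:2]/u[2])
    P=C.reshape(-1,3);m=(np.hypot(P[:,0]-x,P[:,1]-y)<36)&(P[:,2]<z-130)&(P[:,2]>20);Q=P[m]
    print(len(Q),Q.min(0),Q.max(0))
E
```

```text
yaw -13.26 slide [0.1568, 0.109, -0.0209] roll 73.2 j6 0.44 z axis [-0.  0. -1.]
31.161319244635767 [467.3 331.9 278.3] [ 0.5 -0.5 -1.6]
scene [206.5 144.8]
203 [437.7 299.1  99. ] [493.4 353.7 144.8]
top [177.4 223. ]
29 [436.1 307.7  96.7] [486.9 323.9 129.8]
```

```bash
python3 -c "
from h import *
plan(589.2,169,260,-86.5)"
```

```text
yaw -13.24 slide [0.1559, 0.1308, 0.0178] roll 73.3 j6 0.44 z axis [-0. -0. -1.]
```

{"api": "carry_out", "payload": {"slide": [[0.156, 0.131, 0.018], [0.156, 0.131, 0.018], [0.156, 0.131, 0.018], [0.156, 0.131, 0.018], [0.156, 0.131, 0.018], [0.156, 0.131, 0.018], [0.156, 0.131, 0.018], [0.156, 0.131, 0.018]], "roll": [73.3, 73.3, 73.3, 73.3, 73.3, 73.3, 73.3, 73.3], "claw": [0, 0, 0, 0, 0, 0, 0, 0]}}

```text
clock: 9.57
position: [589.6, 169.1, 259.8]
ee_rot: [0.729, -0.685, -0.0, 0.001]
contact_force: [0.5, 1.3, -1.5]
gripper_width: 30.9
grasp_force: 59.8
```

```bash
python3 - <<'E'
from h import *
plan(589.2,169,220.4,-86.5)
s=read_state();print(s["position"],s["contact_force"],s["gripper_width"])
p=get_image("scene");save(p,"s3.png",(230,110,330,210),6)
C=cloud(p).reshape(-1,3)
m=(abs(C[:,0]-589)<40)&(abs(C[:,1]-169)<45)&(C[:,2]>70)&(C[:,2]<140);Q=C[m]
f=Q[Q[:,1]<np.percentile(Q[:,1],30)];print(len(Q),Q.min(0),Q.max(0),f.mean(0),f.min(0),f.max(0))
E
```

```text
yaw -86.43 slide [0.0001, 0.0003, 0.0394] roll 0.1 j6 -0.48 z axis [-0. -0. -1.]
[589.6 169.1 259.8] [ 0.5  1.3 -1.5] 30.948406003707554
319 [551.8 140.6  80.3] [626.1 195.1 139.9] [590.4 146.2  98.1] [575.3 140.6  80.3] [608.5 152.8 113.3]
```

View pics/s3.png

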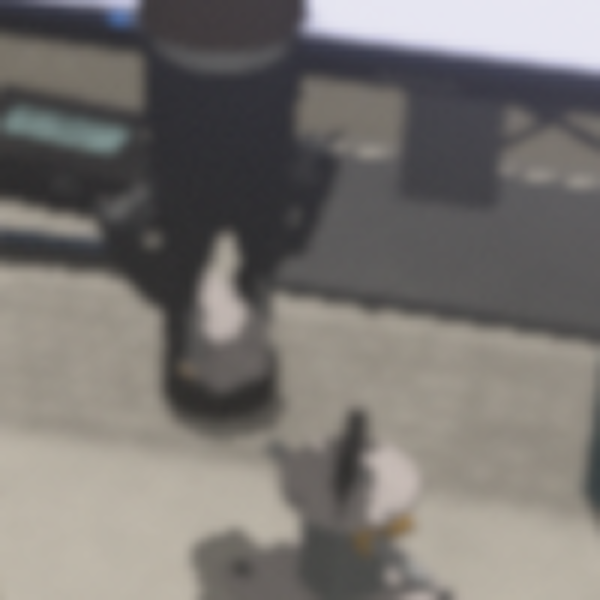

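The end facing the camera (crop pixel (230,370)) looks plain, with no dark hole. I'll check it against the depth map.

```bash
python3 - <<'E'
from h import *
p=get_image("scene");C=cloud(p)
g=p["img"].mean(2)
K=np.array(p["mtx"]);T=np.array(p["world_from_camera"])
for z in (106,102,98,94,90,86,82):
    row=[]
    for dx in (-13,-9,-5,0,5,9,13):
        c=np.linalg.inv(T)@np.array([591+dx,142.5,z,1]);u=K@(c[:3]*[1,-1,-1]);a,b=np.round(u[:2]/u[2]).astype(int)
        row.append((int(C[b,a,1]),int(g[b,a])))
    print(z,row)
E
```

```text
106 [(144, 99), (141, 100), (161, 99), (158, 98), (150, 95), (145, 99), (146, 110)]
102 [(143, 95), (158, 98), (157, 99), (156, 98), (150, 95), (144, 97), (144, 102)]
98 [(145, 96), (154, 96), (156, 97), (156, 99), (148, 98), (145, 94), (145, 92)]
94 [(142, 96), (143, 96), (148, 97), (151, 99), (144, 99), (145, 94), (146, 88)]
90 [(144, 93), (144, 96), (146, 95), (147, 98), (147, 96), (146, 91), (146, 85)]
86 [(142, 82), (145, 91), (144, 87), (144, 94), (146, 87), (146, 80), (145, 81)]
82 [(145, 65), (143, 78), (208, 70), (211, 64), (213, 69), (210, 63), (213, 71)]
```

The depth map shows a recess 10–15 mm deep in the face toward the stand, so the hole end faces the left tube. I'll confirm it by feel.

{"api": "carry_out", "payload": {"slide": [[0, 0, 0.02], [0, 0, 0.039], [0, 0, 0.039], [0.01, 0, 0.039], [0.02, 0, 0.039], [0.028, 0, 0.039], [0.034, 0, 0.039], [0.034, 0, 0.039]], "roll": [0, 0, 0, 0, 0, 0, 0, 0], "claw": [0, 0, 0, 0, 0, 0, 0, 0]}}

```text
clock: 10.68
position: [591.9, 134.7, 222.5]
ee_rot: [0.728, -0.686, 0.0, -0.0]
contact_force: [-0.1, 0.5, -0.8]
gripper_width: 30.7
grasp_force: 59.9
```

```bash
python3 - <<'E'
from h import *
plan(592.5,115,220.4,-86.5)
s=read_state();print(s["position"],s["contact_force"],s["wrist_torque"])
E
```

```text
yaw -86.57 slide [0.0197, 0.0006, 0.0021] roll -0.1 j6 -0.43 z axis [ 0.  0. -1.]
[591.9 134.7 222.5] [-0.1  0.5 -0.8] [ 0. -0.  0.]
```

{"api": "carry_out", "payload": {"slide": [[0.004, 0, 0.001], [0.009, 0, 0.001], [0.014, 0, 0.001], [0.018, 0, 0.001], [0.02, 0, 0.001], [0.02, 0, 0.001], [0.02, 0, 0.001]], "roll": [0, 0, 0, 0, 0, 0, 0], "claw": [0, 0, 0, 0, 0, 0, 0]}}

```text
clock: 11.55
position: [593.1, 115.5, 221.3]
ee_rot: [0.728, -0.685, 0.0, -0.0]
contact_force: [0.3, -0.1, -1.6]
gripper_width: 31.0
grasp_force: 59.9
```

```bash
python3 - <<'E'
from h import *
s=read_state();print(s["position"],s["contact_force"],s["wrist_torque"])
E
```

```text
[593.1 115.5 221.3] [ 0.3 -0.1 -1.6] [-0.  0. -0.]
```

{"api": "carry_out", "payload": {"slide": [[0.001, 0, 0], [0.002, 0, 0], [0.003, 0, 0], [0.003, 0, 0]], "roll": [0, 0, 0, 0], "claw": [0, 0, 0, 0]}}

```text
clock: 12.05
position: [593.1, 113.7, 221.3]
ee_rot: [0.728, -0.685, -0.0, -0.001]
contact_force: [-1.9, 5.4, -0.7]
gripper_width: 31.1
grasp_force: 59.9
```

Bottomed at 5 N, so the fit is confirmed. The moves only allow slides and roll, so the hole has to be turned up another way. I'll re-grasp near the closed end, then pivot the spacer in the pads by pressing its hole end down over the tube tip.

{"api": "carry_out", "payload": {"slide": [[-0.015, 0, 0], [-0.035, 0, 0], [-0.06, 0, 0], [-0.068, 0, 0.01], [-0.068, 0, 0.03], [-0.068, 0, 0.038], [-0.068, 0, 0.039], [-0.068, 0, 0.039]], "roll": [0, 0, 0, 0, 0, 0, 0, 0], "claw": [0, 0, 0, 0, 0, 0, 0, 0]}}

```text
clock: 13.05
position: [589.2, 180.1, 182.3]
ee_rot: [0.728, -0.685, 0.0, -0.0]
contact_force: [1.0, -0.3, -1.5]
gripper_width: 30.8
grasp_force: 59.9
```

{"api": "carry_out", "payload": {"slide": [[0, 0, 0], [0, 0, 0], [0, 0, 0], [-0.014, 0, -0.005], [-0.014, 0, -0.005], [-0.014, 0, -0.005], [-0.014, 0, -0.005], [-0.014, 0, -0.005]], "roll": [0, 0, 0, 0, 0, 0, 0, 0], "claw": [0.05, 0.05, 0.05, 0.05, 0.05, 0.0, 0.0, 0.0]}}

```text
clock: 14.05
position: [588.4, 194.4, 187.7]
ee_rot: [0.728, -0.685, 0.0, -0.0]
contact_force: [-0.5, 2.4, 2.6]
gripper_width: 30.5
grasp_force: 62.3
```

```bash
python3 - <<'E'
from h import *
s=read_state();print(s["position"],s["contact_force"],s["gripper_width"],s["grasp_force"],s["clock"])
E
```

```text
[588.4 194.4 187.7] [-0.5  2.4  2.6] 30.486431134869328 62.32185993343592 14.05
```

{"api": "carry_out", "payload": {"slide": [[0, 0, -0.03], [0, 0, -0.064], [0.02, 0, -0.064], [0.043, 0, -0.064], [0.043, 0, -0.064], [0.043, 0, -0.059], [0.043, 0, -0.054], [0.043, 0, -0.049]], "roll": [0, 0, 0, 0, 0, 0, 0, 0], "claw": [0, 0, 0, 0, 0, 0, 0, 0]}}

```text
clock: 15.05
position: [590.9, 153.4, 239.8]
ee_rot: [0.729, -0.685, 0.0, -0.002]
contact_force: [-10.7, 9.8, 22.8]
gripper_width: 30.6
grasp_force: 67.5
```

```bash
python3 - <<'E'
from h import *
s=read_state();print(s["position"],s["contact_force"],s["wrist_torque"],s["gripper_width"],s["grasp_force"],s["clock"])
E
```

```text
[590.9 153.4 239.8] [-10.7   9.8  22.8] [ 2.2  3.2 -0.4] 30.563851839494358 67.47465661726892 15.05
```

{"api": "carry_out", "payload": {"slide": [[0, 0, 0.003], [0, 0, 0.006], [0, 0, 0.008]], "roll": [0, 0, 0], "claw": [0, 0, 0]}}

```text
clock: 15.42
position: [591.5, 155.0, 232.9]
ee_rot: [0.729, -0.684, 0.001, -0.004]
contact_force: [-8.9, 11.7, 21.4]
gripper_width: 30.5
grasp_force: 70.9
```

```bash
python3 - <<'E'
from h import *
s=read_state();print(s["position"],s["contact_force"],s["wrist_torque"],s["gripper_width"],s["grasp_force"],s["clock"])
p=get_image("scene");save(p,"s4.png",(230,110,330,210),6)
E
```

```text
[591.5 155.  232.9] [-8.9 11.7 21.4] [ 2.7  3.  -0.4] 30.476749701606522 70.90140782296658 15.425
```

View pics/s4.png

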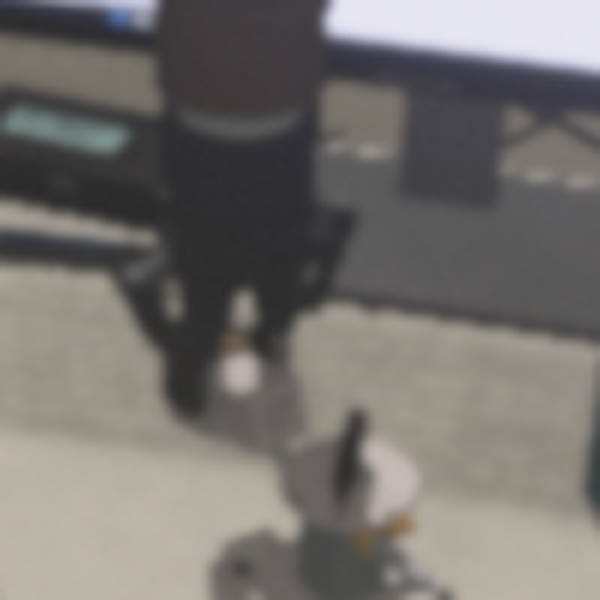

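The hole end at crop pixel (255,400) is tilting up, and the force is steady at about 21 N. The pivot works, so I'll go on.

{"api": "carry_out", "payload": {"slide": [[0, 0, 0.003], [0, 0, 0.006], [0, 0, 0.009], [0, 0, 0.012], [0, 0, 0.015], [0, 0, 0.017]], "roll": [0, 0, 0, 0, 0, 0], "claw": [0, 0, 0, 0, 0, 0]}}

```text
clock: 16.23
position: [592.9, 156.3, 217.6]
ee_rot: [0.73, -0.684, 0.002, -0.007]
contact_force: [-7.7, 13.0, 21.1]
gripper_width: 30.4
grasp_force: 83.5
```

{"api": "carry_out", "payload": {"slide": [[0, 0, 0.003], [0, 0, 0.006], [0, 0, 0.009], [0, 0, 0.012], [0, 0, 0.012]], "roll": [0, 0, 0, 0, 0], "claw": [0, 0, 0, 0, 0]}}

```text
clock: 16.85
position: [595.3, 157.3, 206.8]
ee_rot: [0.73, -0.683, 0.004, -0.011]
contact_force: [-1.7, 15.7, 21.8]
gripper_width: 30.8
grasp_force: 96.0
```

{"api": "carry_out", "payload": {"slide": [[0.002, 0, 0.001], [0.004, 0, 0.002], [0.006, 0, 0.003], [0.008, 0, 0.004], [0.01, 0, 0.005], [0.01, 0, 0.005]], "roll": [0, 0, 0, 0, 0, 0], "claw": [0, 0, 0, 0, 0, 0]}}

```text
clock: 17.6
position: [597.1, 151.0, 205.9]
ee_rot: [0.731, -0.682, 0.005, -0.015]
contact_force: [-10.6, 25.2, 45.5]
gripper_width: 30.8
grasp_force: 107.4
```

```bash
python3 - <<'E'
from h import *
s=read_state();print(s["position"],s["contact_force"],s["wrist_torque"],s["gripper_width"],s["grasp_force"],s["clock"])
p=get_image("scene");save(p,"s5.png",(230,110,330,210),6)
E
```

```text
[597.1 151.  205.9] [-10.6  25.2  45.5] [ 5.5  3.  -0.3] 30.769916226270215 107.4154244363308 17.6
```

View pics/s5.png

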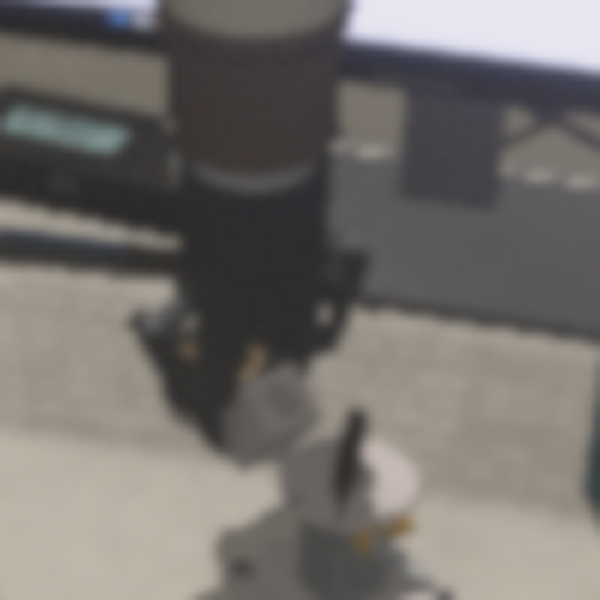

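The hole is now partly up, visible at crop pixel (285,405), but the arm has been pushed sideways. I'll back off, measure the tilt, and set up a recentred push.

{"api": "carry_out", "payload": {"slide": [[-0.01, 0, 0], [-0.03, 0, -0.01], [-0.05, 0, -0.04], [-0.05, 0, -0.06], [-0.05, 0, -0.06], [-0.05, 0, -0.06]], "roll": [0, 0, 0, 0, 0, 0], "claw": [0, 0, 0, 0, 0, 0]}}

```text
clock: 18.4
position: [587.8, 190.9, 252.5]
ee_rot: [0.728, -0.686, -0.001, 0.002]
contact_force: [0.7, -0.4, -0.7]
gripper_width: 30.6
grasp_force: 101.3
```

```bash
cat >> h.py <<'E'
def tilt(nm="scene"):
    s=read_state();p=get_image(nm);C=cloud(p)
    pos=s["position"];M=R.from_quat(s["ee_rot"]).as_matrix();T=np.array(p["world_from_camera"])
    L=(C-pos)@M   # tool frame
    m=(abs(L[...,1])<13)&(abs(L[...,0])<60)&(L[...,2]>105)&(L[...,2]<205)
    gx=np.gradient(C,axis=1);gy=np.gradient(C,axis=0)
    Q=L[m];print("clock",s["clock"],pos,"F",s["contact_force"],len(Q),Q.min(0),Q.max(0))
    # side profile (tool x, z): largest plane fits by RANSAC
    rng=np.random.default_rng(0);rest=Q
    for k in range(3):
        if len(rest)<15: break
        best=None
        for _ in range(400):
            a=rest[rng.choice(len(rest),3,False)];n=np.cross(a[1]-a[0],a[2]-a[0])
            if np.linalg.norm(n)<20: continue
            n/=np.linalg.norm(n);i=abs((rest-a[0])@n)<1.5
            if best is None or i.sum()>best.sum(): best=i
        P=rest[best];c=P.mean(0);n=np.linalg.svd(P-c)[2][2];n*=-np.sign(n[2])
        print(" plane",len(P),"c",c,"normal(tool)",[round(float(v),2) for v in n],"elev",round(float(np.degrees(np.arcsin(-n[2]))),1))
        rest=rest[~best]
    return p
E
python3 - <<'E'
from h import *
p=tilt();plan(590,170,260,-86.5); save(p,"s6.png",(230,110,330,210),6)
tilt("top")
E
```

```text
clock 18.4 [587.8 190.9 252.5] F [ 0.7 -0.4 -0.7] 131 [  8.9 -13.  105.7] [ 42.   13.  179.5]
 plane 45 c [ 29.6   1.  128.2] normal(tool) [0.54, -0.04, -0.84] elev 57.1
 plane 36 c [ 27.8   0.1 158. ] normal(tool) [-0.83, -0.03, -0.56] elev 34.0
 plane 21 c [ 18.1  -6.5 134.1] normal(tool) [-0.48, -0.74, -0.47] elev 27.9
yaw -86.57 slide [0.0209, -0.0009, -0.0075] roll -0.1 j6 -0.52 z axis [-0. -0. -1.]
clock 18.45 [587.8 190.8 252.4] F [-0.5 -0.4 -0.8] 36 [ 32.1 -11.1 128.1] [ 44.1  12.9 142.7]
 plane 26 c [ 40.    1.6 135.6] normal(tool) [0.62, 0.01, -0.79] elev 51.9
```

View pics/s6.png

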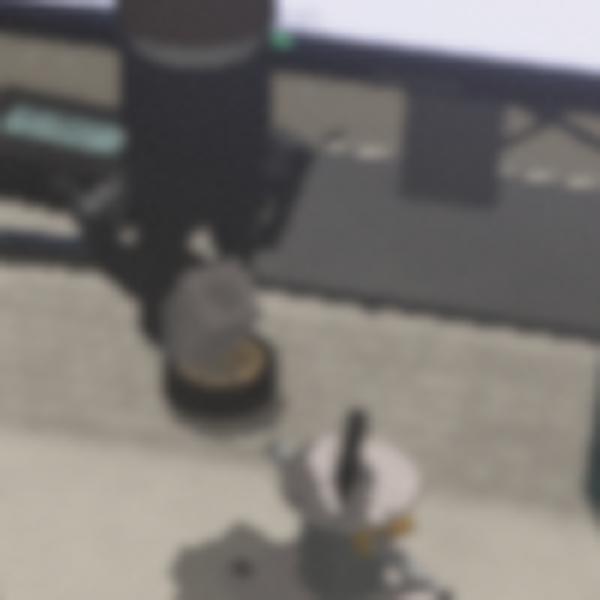

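Tilt is about 56°. The jam was probably the tube rim at the hole's edge. I'll lower the contact point on the side face and push horizontally.

{"api": "carry_out", "payload": {"slide": [[0, 0, 0.03], [0.01, 0, 0.039], [0.03, 0, 0.039], [0.036, 0, 0.039], [0.039, 0, 0.039], [0.042, 0, 0.039], [0.045, 0, 0.039], [0.045, 0, 0.039]], "roll": [0, 0, 0, 0, 0, 0, 0, 0], "claw": [0, 0, 0, 0, 0, 0, 0, 0]}}

```text
clock: 19.5
position: [591.5, 147.0, 216.4]
ee_rot: [0.729, -0.685, 0.0, -0.001]
contact_force: [-0.8, 2.7, 2.8]
gripper_width: 30.3
grasp_force: 101.7
```

```bash
python3 - <<'E'
from h import *
s=read_state();print(s["position"],s["contact_force"],s["wrist_torque"],s["gripper_width"])
tilt()
E
```

```text
[591.5 147.  216.4] [-0.8  2.7  2.8] [ 0.5  0.3 -0.1] 30.324221748196752
clock 19.5 [591.5 147.  216.4] F [-0.8  2.7  2.8] 128 [  6.1 -12.9 116.8] [ 59.7  13.  181.2]
 plane 38 c [ 28.7   1.1 128.4] normal(tool) [0.57, -0.03, -0.82] elev 55.1
 plane 27 c [ 28.    1.5 157.3] normal(tool) [-0.84, -0.04, -0.54] elev 32.8
 plane 23 c [ 22.7 -10.5 136.3] normal(tool) [-0.1, -0.99, -0.05] elev 2.8
```

Just touching now. I'll push about 10 mm further.

{"api": "carry_out", "payload": {"slide": [[0.002, 0, 0], [0.004, 0, 0], [0.006, 0, 0], [0.008, 0, 0], [0.01, 0, 0], [0.01, 0, 0]], "roll": [0, 0, 0, 0, 0, 0], "claw": [0, 0, 0, 0, 0, 0]}}

```text
clock: 20.3
position: [592.4, 144.1, 216.6]
ee_rot: [0.729, -0.685, -0.001, -0.008]
contact_force: [-6.6, 30.5, 1.6]
gripper_width: 30.6
grasp_force: 101.8
```

```bash
python3 - <<'E'
from h import *
s=read_state();print(s["position"],s["contact_force"],s["wrist_torque"],s["gripper_width"])
tilt()
E
```

```text
[592.4 144.1 216.6] [-6.6 30.5  1.6] [ 8.7  2.  -0.2] 30.562288648602436
clock 20.3 [592.4 144.1 216.6] F [-6.6 30.5  1.6] 122 [  5.2 -12.7 117.9] [ 59.5  12.9 179.2]
 plane 32 c [ 29.6  -1.  129.6] normal(tool) [0.54, 0.13, -0.83] elev 56.5
 plane 23 c [ 29.2   1.9 155.4] normal(tool) [-0.84, -0.04, -0.55] elev 33.2
 plane 20 c [ 21.5 -10.6 138.6] normal(tool) [-0.06, 1.0, -0.04] elev 2.4
```

{"api": "carry_out", "payload": {"slide": [[0, 0, 0.003], [0, 0, 0.006], [0, 0, 0.009], [0, 0, 0.012], [0, 0, 0.014]], "roll": [0, 0, 0, 0, 0], "claw": [0, 0, 0, 0, 0]}}

```text
clock: 20.98
position: [593.5, 145.1, 214.2]
ee_rot: [0.73, -0.683, 0.002, -0.01]
contact_force: [-27.0, 32.1, 58.3]
gripper_width: 30.4
grasp_force: 109.6
```

```bash
python3 - <<'E'
from h import *
s=read_state();print(s["position"],s["contact_force"],s["wrist_torque"],s["gripper_width"])
tilt()
E
```

```text
[593.5 145.1 214.2] [-27.   32.1  58.3] [ 7.7  7.5 -0.6] 30.4472070969269
clock 20.975 [593.5 145.1 214.2] F [-27.   32.1  58.3] 130 [  6.6 -12.8 116.6] [ 59.6  13.  204.8]
 plane 40 c [ 27.3   0.3 126.9] normal(tool) [0.53, 0.0, -0.85] elev 57.9
 plane 23 c [ 30.    0.4 153.8] normal(tool) [-0.83, -0.03, -0.55] elev 33.6
 plane 18 c [ 26.2  -8.7 144. ] normal(tool) [-0.12, 0.98, -0.17] elev 9.9
```

The spacer is stuck at 57°: its upper part seems wedged between the finger links. I'll back off and set its lower edge on the bench. It's near its balance point there, so I can let it stand up or lie down, then re-grasp nearer the hole end.

{"api": "carry_out", "payload": {"slide": [[-0.005, 0, -0.014], [-0.02, 0, -0.02], [-0.05, 0, -0.02], [-0.058, 0, -0.02], [-0.058, 0, -0.02], [-0.058, 0, -0.02]], "roll": [0, 0, 0, 0, 0, 0], "claw": [0, 0, 0, 0, 0, 0]}}

```text
clock: 21.78
position: [588.1, 193.3, 220.4]
ee_rot: [0.728, -0.686, -0.0, 0.001]
contact_force: [-0.1, 0.4, -1.3]
gripper_width: 30.4
grasp_force: 101.3
```

```bash
python3 - <<'E'
from h import *
tilt();plan(588,190,185,-86.5)
E
```

```text
clock 21.775 [588.1 193.3 220.4] F [-0.1  0.4 -1.3] 118 [  8.7 -12.5 117.7] [ 43.5  13.  180.9]
 plane 37 c [ 28.5   0.1 156.7] normal(tool) [-0.83, -0.01, -0.56] elev 34.3
 plane 29 c [ 28.2  -1.6 128.1] normal(tool) [0.52, -0.13, -0.84] elev 57.5
 plane 17 c [ 26.    3.8 132.2] normal(tool) [0.47, -0.46, -0.75] elev 48.6
yaw -86.59 slide [0.0032, 0.0004, 0.0357] roll -0.1 j6 -0.52 z axis [-0. -0. -1.]
```

{"api": "carry_out", "payload": {"slide": [[0.012, 0, 0.02], [0.012, 0, 0.034], [0.012, 0, 0.039], [0.012, 0, 0.041], [0.008, 0, 0.042], [0.004, 0, 0.043], [0.004, 0, 0.043]], "roll": [0, 0, 0, 0, 0, 0, 0], "claw": [0, 0, 0, 0, 0, 0, 0]}}

```text
clock: 22.7
position: [589.3, 190.4, 180.8]
ee_rot: [0.729, -0.685, 0.001, -0.001]
contact_force: [-1.6, -3.4, 6.7]
gripper_width: 30.6
grasp_force: 102.4
```

```bash
python3 - <<'E'
from h import *
tilt()
E
```

```text
clock 22.7 [589.3 190.4 180.8] F [-1.6 -3.4  6.7] 186 [-59.  -13.  116.4] [ 59.5  12.9 182.2]
 plane 54 c [ 35.9  -0.1 179.1] normal(tool) [0.03, 0.02, -1.0] elev 87.9
 plane 31 c [ 28.8   0.1 156.2] normal(tool) [-0.85, -0.03, -0.52] elev 31.5
 plane 26 c [ 26.9   1.3 127. ] normal(tool) [0.64, 0.01, -0.77] elev 50.5
```

{"api": "carry_out", "payload": {"slide": [[-0.006, 0, 0.002], [-0.014, 0, 0.002], [-0.022, 0, 0], [-0.022, 0, 0], [-0.022, 0, 0], [-0.022, 0, 0]], "roll": [0, 0, 0, 0, 0, 0], "claw": [0.0, 0.045, 0.06, 0.06, 0.06, 0.06]}}

```text
clock: 23.5
position: [587.1, 212.2, 178.1]
ee_rot: [0.728, -0.685, -0.0, 0.0]
contact_force: [-0.4, -1.3, -1.2]
gripper_width: 59.6
grasp_force: 0.0
```

{"api": "carry_out", "payload": {"slide": [[0, 0, -0.03], [0, 0, -0.08], [0, 0, -0.12], [0, 0, -0.12]], "roll": [0, 0, 0, 0], "claw": [0.06, 0.07, 0.07, 0.07]}}

```text
clock: 24.0
position: [588.0, 212.5, 302.6]
ee_rot: [0.728, -0.685, 0.001, -0.004]
contact_force: [-0.1, 0.1, 0.1]
gripper_width: 70.0
grasp_force: 0.0
```

```bash
python3 - <<'E'
from h import *
for n in ("scene","top"):
    p=get_image(n);C=cloud(p).reshape(-1,3)
    m=(abs(C[:,0]-589)<45)&(abs(C[:,1]-185)<60)&(C[:,2]>9)&(C[:,2]<70)&(np.hypot(C[:,0]-628,C[:,1]-240)>40);Q=C[m]
    t=Q[Q[:,2]>np.percentile(Q[:,2],90)-6]
    print(n,len(Q),Q.min(0),Q.max(0),"top",t.mean(0),cv2.minAreaRect(t[:,:2].astype(np.float32)))
    print([(d["at"],round(d["conf"],2),world(p,*d["at"],16)) for d in place_of(p,"spacer")[:3]])
    if n=="scene": save(p,"s7.png",(230,110,330,210),6)
E
```

```text
scene 195 [574.8 181.    9.4] [607.8 216.9  56.4] top [589.7 197.1  52.8] ((591.1258544921875, 199.54171752929688), (34.43062973022461, 31.82674789428711), 89.1550521850586)
[([260.9, 179.1], 0.76, array([595.7, 206.7,  16. ]))]
top 64 [572.9 182.   14.3] [605.5 200.7  57.7] top [584.4 187.9  52.7] ((588.9659423828125, 190.51222229003906), (28.73979949951172, 16.79842185974121), 0.5316287875175476)
[([277.7, 115.3], 0.54, array([774.1,  58.7,  16. ]))]
```

View pics/s7.png

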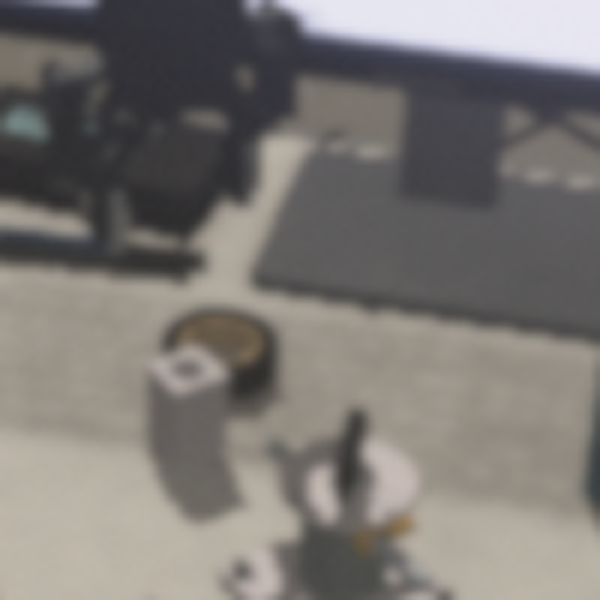

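The spacer stands upright with its hole facing up, at crop pixel (188,370). I'll grasp it there and lift.

```bash
python3 -c "
from h import *
plan(590.5,199,200,-86.5)"
```

```text
yaw -86.55 slide [0.013, -0.0032, 0.0969] roll -0.1 j6 -0.55 z axis [-0. -0. -1.]
```

{"api": "carry_out", "payload": {"slide": [[0.013, -0.003, 0.02], [0.013, -0.003, 0.06], [0.013, -0.003, 0.097], [0.013, -0.003, 0.097], [0.013, -0.003, 0.097], [0.013, -0.003, 0.097], [0.013, -0.003, 0.097], [0.013, -0.003, 0.097]], "roll": [0, 0, 0, 0, 0, 0, 0, 0], "claw": [0.07, 0.07, 0.07, 0.07, 0, 0, 0, 0]}}

```text
clock: 25.2
position: [591.5, 199.9, 203.2]
ee_rot: [0.728, -0.685, 0.001, -0.002]
contact_force: [-0.5, 0.0, 6.5]
gripper_width: 30.8
grasp_force: 61.7
```

{"api": "carry_out", "payload": {"slide": [[0, 0, 0], [0, 0, -0.03], [0, 0, -0.08], [0, 0, -0.13], [0, 0, -0.175], [0, 0, -0.175], [0, 0, -0.175], [0, 0, -0.175]], "roll": [0, 0, 0, 0, 0, 0, 0, 0], "claw": [0, 0, 0, 0, 0, 0, 0, 0]}}

```text
clock: 26.2
position: [590.6, 199.2, 374.3]
ee_rot: [0.728, -0.685, -0.001, 0.002]
contact_force: [-0.0, 0.9, -2.0]
gripper_width: 31.2
grasp_force: 60.9
```

```bash
python3 - <<'E'
from h import *
p=tilt(); s=read_state();print(s["grasp_force"],s["gripper_width"],abs(s["joint_vel"]).max())
save(p,"s8.png",(220,70,340,190),5)
C=cloud(p).reshape(-1,3);m=(np.hypot(C[:,0]-597,C[:,1]-54)<45)&(C[:,2]>86)&(C[:,2]<112);P=C[m]
print("handle",cv2.minAreaRect(P[:,:2].astype(np.float32)))
E
```

```text
clock 26.2 [590.6 199.2 374.3] F [-0.   0.9 -2. ] 169 [-18.4 -12.9 108.9] [ 19.   13.  202.7]
 plane 90 c [ 16.    0.8 174.4] normal(tool) [-1.0, -0.0, -0.01] elev 0.5
 plane 27 c [ 13.8  -1.  169. ] normal(tool) [-1.0, 0.01, -0.01] elev 0.4
 plane 19 c [ -1.7  12.4 184.1] normal(tool) [-0.03, -1.0, -0.01] elev 0.7
60.88361117988825 30.8154502455244 0.007389674748562102
handle ((597.8292236328125, 52.42070770263672), (53.75410079956055, 10.6756591796875), 49.20427322387695)
```

View pics/s8.png

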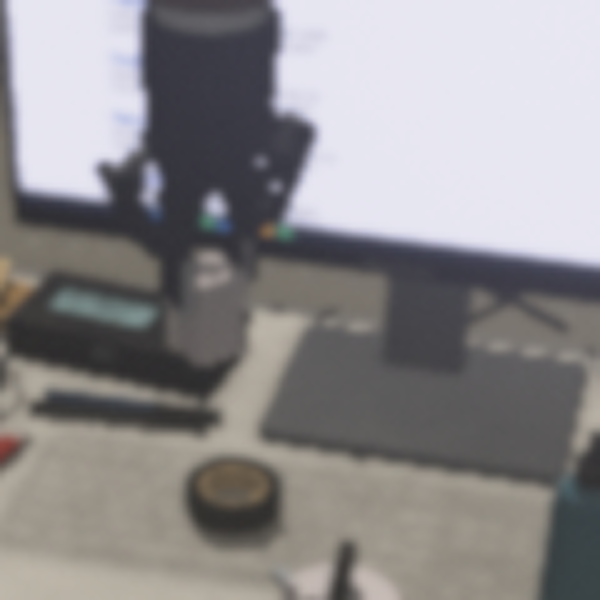

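The spacer is upright in the gripper (crop pixel (210,305)) with its centre about 197 mm up. The handle still measures 49° in world yaw, which is 45° relative to the stand. Handing in.

```bash
python3 -c "
from bench import *
print(job_done())"
```

```text
the job is handed in; nothing more can be done
None
```

I've handed the job in, and the hand-in gave no verdict: the valve reads about 45°, the hole was pushed fully onto the left tube, and the gripper holds the spacer hole-up with its centre about 20 cm above the bench.

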